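# Fit the chopping blade and lid of a food processor

### The job

Get the food processor ready for use: pick up the chopping blade by the head of its hub, lower it over the drive spindle in the bowl and, pressing only lightly, turn it slowly until it drops fully home over the drive wings; do not force it down. Then set the lid flat on the bowl and let go, leaving the mug, the pepper mill and the spice jar where they stand.

Things in the scene. Friction and masses are not known exactly. Their poses are not given: they have to be found in the camera images.
- processor: Food processor fixed on the worktop: round cream motor base, 162 mm across, keys facing -x, clear open bowl locked on it with its handle at the back right. Origin: on its axis, at worktop level; z up. An upright steel drive spindle stands on the axis in the bowl: a round guide 14 mm across up to z 122 mm, tapering to 5 mm at its tip, z 136 mm; its foot is told at seat.
- seat (a point): Where the hub's underside comes to rest: on the axis at the spindle's foot, z 72 mm. Four driving wings, 90 deg apart, 5.4 mm wide, reach 14 mm from the axis, from z 72 to 91 mm. Their angle differs each time and no pose tells it. The motor's gear holds it (0.16 N m) under a light press of about 5 N; pressed hard it is dragged round with the hub. The blade must never press on it with over 35 N.
- rim (a point): Centre of the bowl's mouth, level with the rim, z 145 mm; the mouth is 130 mm across inside, 143 mm over the rim.
- blade: Chopping blade: upright dark hub, 98 mm tall, standing loose, 0.13 to 0.21 kg; two thin steel blades reach 56 mm out, below 45 mm height. Origin: centre of its underside; z up. Bore 16 mm across, open below; four slots 8 mm wide, 21 mm deep, in the underside along its x and y axes fit over the wings. Off the wings' line it rests on them, 19 mm high; in line (at most 1/4 turn away) it drops home.
- head (a point): Grip point: centre of the hub's solid round head, 32 mm across, which spans 67 to 98 mm above the underside; this point is 83 mm above it. With the blade home the head's top stands 25 mm above the bowl's rim.
- lid: Clear domed lid, 141 mm across, 91 mm tall, loose, 0.12 to 0.2 kg. Origin: centre of its underside; z up. A skirt 122 mm across, 10 mm deep, drops into the bowl's mouth; the flange above it rests on the rim, so the seated lid's origin is 10 mm below the rim, on the axis, at any yaw. Inside, the dome clears the hub by 10 mm, and only if the blade is home.
- tube (a point): Grip point of the lid: centre of the upright feed tube with its cream pusher, 44 mm across, spanning 49 to 91 mm above the lid's origin; this point is 70 mm above it.
- mug: White mug with small blue flowers, 82 x 114 x 91 mm; bystander. Origin: centre of its underside.
- pepper_mill: Dark wooden pepper mill, 58 mm across, 130 mm tall; bystander. Origin: centre of its underside. It stands below the front edge of a wall cabinet, which hangs over the rear of the worktop (x above about 0.6 m, from 0.45 m up): keep the wrist in front of it.
- spice_jar: Spice jar with yellow cap, 44 mm across, 100 mm tall; bystander. Origin: centre of its underside.

How it is judged:
By the outcome, as a careful person would: the job done as asked, in the order asked, and still so for the second after the job is handed in, with the robot touching nothing.
It also fails if it takes over 67 s, if anything falls off the work surface, if the arm or the gripper's body presses on something with over 40 N, if the wrist force passes 120 N, or if a joint passes its speed limit or range.

### The arm

A 6-joint arm with a two-finger parallel gripper is mounted at the origin on a cart in front of the work surface, level with it; the furniture and walls round the work are solid. World frame = base frame: x ahead of the robot, y to its left, z up, the work surface at z = 0. Lengths are in m, angles in rad, forces in N, time in s.
With the tool pointing down it reaches from about 0.3 to 0.85 m from the base axis. Payload 4.2 kg.
Tool frame: the origin (TCP) lies midway between the tips of the shut fingers; the grasp point (between the pads) lies 19 mm behind it (bot.grip_point_offset is the z of the grasp point in the tool frame, in m); z points along the fingers, y is the line along which they close (so a half turn about z gives the same grasp; the last joint's range is limited). The gripper opens to 91 mm and grips with 3 to 60 N. Pads are 32 mm wide; open, the fingers measure 118 mm over their backs; the gripper's body (76 mm by 178 mm) begins 60 mm behind the grasp point.
Start: joints at [1.284, 0.32, 1.565, -0, 1.257, -0.02], TCP at [0.152, 0.555, 0.214] pointing down, gripper open.
Joint ranges: [-3.11, 3.11], [-0.84, 2.01], [0.21, 2.61], [-1.34, 4.49], [0.05, 2.63], [-2.56, 2.56]. Speed limits (rad/s): [2.57, 2.57, 3.14, 3.14, 3.14, 3.14].

### API

Orientations are given as a rotation vector (axis times angle).
In Python, from rig import bot, imaging, ticket, readout gives the robot as it stands (bot), with the cameras (imaging), the job (ticket) and the readings (readout). Calls block until the motion is done:
- bot.reach(position, orientation): joint-space move of the TCP to a pose.
- bot.movel(position, max_speed=0.15, rot=None, until_force=None): straight line of the TCP; rot=None keeps the orientation; max_speed is the mean speed in m/s. With until_force (N) it stops when the force on the tool has changed by that much, and returns True; else False.
- bot.move_j(angles): joint-space move.
- bot.let_go() and bot.grasp(grip_force=None): open the fingers fully, or close them until they stop; grip_force is the grip in N (None keeps the last).
- bot.sleep(seconds).
- bot.solve_ik(position, orientation): joint angles nearest the present ones, or None.
- imaging.grab_frame(name): name is "scene" or "top" or "wrist"; returns the picture (400x640x3 uint8, blue, green, red); there is no depth.
- imaging.camera_info(name): a dict with "fovy" (degrees; the focal length in pixels is half the picture's height over the tangent of half this angle, whatever the lens; pixels are square), "cx", "cy" (the principal point, pixels), "extrinsics" (4x4, takes a point from world to camera coordinates); the wrist camera has in their place "mount" (4x4, takes a point from camera to tool coordinates, whose origin is the TCP and whose axes are the flange's). Camera axes: x right, y up, looking along -z (the intrinsics and any distortion apply to the point x, -y, -z); pixel columns grow to the right and rows downward; lengths in m; the calibration is good to about 2 mm. The wrist camera is an equidistant fisheye: a pixel r from the principal point sees the ray r / f radians off the axis. A picture is of the moment at which its call begins: read the wrist's pose just before it. camera_info takes no time and is no camera call.
A pose or a line that the arm cannot do raises bot.Unreachable and nothing moves.
- ticket.close_job(): hands the job in; it is judged then, once.
Readings, each from a call of its own:
- readout.get_clock(): time.
- readout.get_joint_pos(): joint angles.
- readout.get_joint_vel(): joint speeds.
- readout.get_effort(): joint torques, N m.
- readout.get_tool_pos(): TCP position.
- readout.get_eef_rot(): TCP orientation.
- readout.get_contact_force(): force on the tool from outside, world axes, zero at the start.
- readout.get_wrist_torque(): the same for the moment, N m.
- readout.get_grip_width(): finger opening in m.
- readout.get_grip_force(): force on a finger pad.
Only numpy, scipy, OpenCV 4.12 (cv2) and the standard library are available. Lean on these libraries where they do the work, as an engineer would, in place of code of your own. Each camera call takes 0.05 s, during which the arm holds its last target. There are 200 camera calls.

## Working session

There is one attempt and no reset: what is moved stays moved. The work goes in short steps, each a Python script; the robot and the scene stay as the last script left them, time stands still between calls to the robot, and variables do not carry over. Pictures are saved under pics/ and viewed, at most 10 in all, crops included, and the job is handed in when it is done.

```bash
mkdir -p pics; ls; python3 - <<'E'
from rig import bot, imaging, ticket, readout
import cv2,numpy as np
np.set_printoptions(precision=4,suppress=True)
for n in ["scene","top","wrist"]:
    print(n,imaging.camera_info(n))
print(readout.get_tool_pos(),readout.get_eef_rot(),readout.get_clock(),bot.grip_point_offset)
for n in ["scene","top","wrist"]:
    cv2.imwrite(f"pics/{n}0.png",imaging.grab_frame(n))
E
```

```text
pics
rig.py
scene {'fovy': 54.67097276852882, 'cx': 323.0360238179681, 'cy': 198.66695113268082, 'extrinsics': array([[ 0.6411, -0.7673, -0.015 , -0.3163],
       [ 0.3825,  0.3025,  0.873 , -0.3146],
       [-0.6653, -0.5655,  0.4874, -0.7799],
       [ 0.    ,  0.    ,  0.    ,  1.    ]])}
top {'fovy': 51.65392936698532, 'cx': 317.2796276918191, 'cy': 196.26886877280694, 'extrinsics': array([[-0.0079, -0.9996, -0.0262,  0.0351],
       [ 0.9934, -0.0108,  0.114 , -0.5624],
       [-0.1142, -0.0251,  0.9931, -1.1523],
       [ 0.    ,  0.    ,  0.    ,  1.    ]])}
wrist {'fovy': 65.70646984690485, 'cx': 322.34028984463566, 'cy': 202.67923532177426, 'mount': array([[-0.0001,  0.9691,  0.2468,  0.0691],
       [ 1.    ,  0.0002, -0.0004, -0.0003],
       [-0.0005,  0.2468, -0.9691, -0.1711],
       [ 0.    ,  0.    ,  0.    ,  1.    ]])}
[0.1515 0.5542 0.2131] [-0.4178 -3.1134  0.0028] 0.0 -0.0188
```

View pics/scene0.png

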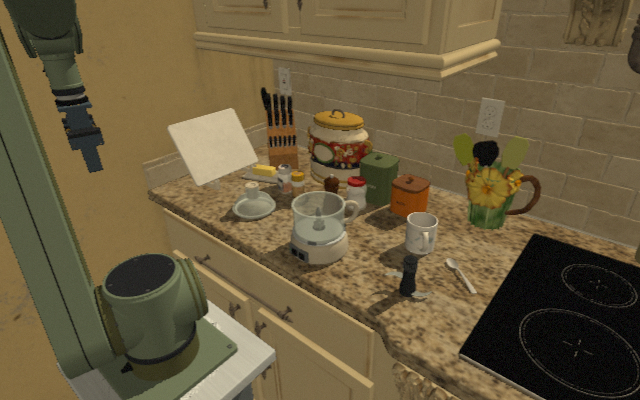

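View pics/top0.png

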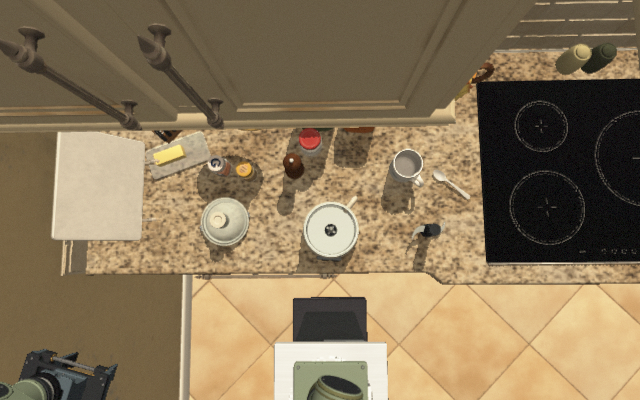

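The scene picture shows the bowl at about (319,225), the blade's hub at (408,275) and the lid at (254,203). In the top picture the bowl is at (331,230), the blade head at (430,230) and the lid at (225,222). The mug is at (407,165), the pepper mill at (293,165) and the yellow-capped jar at (244,170). Next I'll enlarge crops of these.

```bash
python3 - <<'E'
import cv2,numpy as np
def crop(img,u,v):
    c=cv2.resize(img[v:v+74,u:u+66],None,fx=4,fy=4,interpolation=cv2.INTER_CUBIC)
    for i in range(0,66):
        if (u+i)%10==0:
            cv2.line(c,(4*i+2,0),(4*i+2,6),(0,0,255),1);cv2.putText(c,str(u+i),(4*i-8,16),0,.33,(0,0,255),1)
    for j in range(0,74):
        if (v+j)%10==0:
            cv2.line(c,(0,4*j+2),(6,4*j+2),(0,0,255),1);cv2.putText(c,str(v+j),(8,4*j+6),0,.33,(0,0,255),1)
    return c
s=cv2.imread('pics/scene0.png');t=cv2.imread('pics/top0.png')
m=np.vstack([np.hstack([crop(s,288,190),crop(s,377,240),crop(s,222,165)]),np.hstack([crop(t,298,194),crop(t,398,194),crop(t,192,185)])])
cv2.imwrite('pics/m1.png',m)
E
```

```text
(no output)
```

View pics/m1.png

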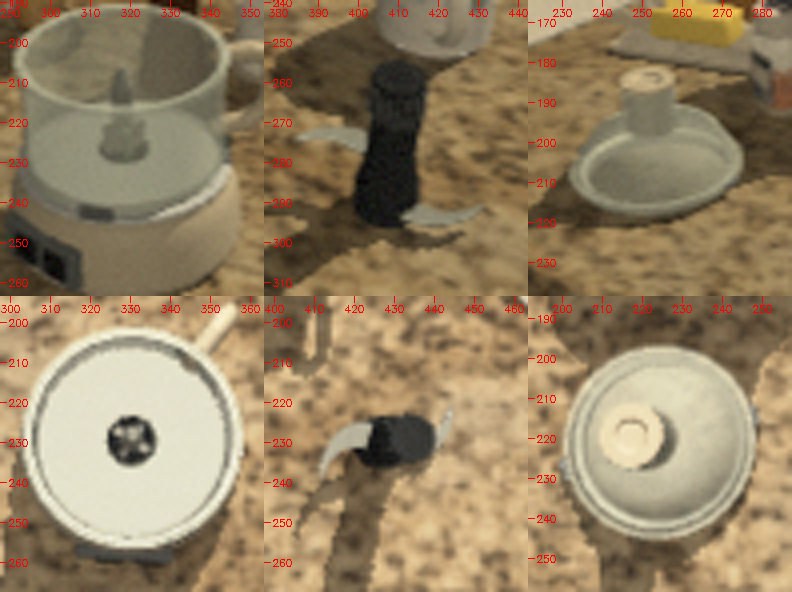

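The crops give these pixels:

| Thing | Scene px | Top px |
|---|---|---|
| Rim centre | (318.5,203.5) | (331.3,229.5) |
| Spindle tip | (318,207) | (330.5,229) |
| Blade head top | (410.5,257) | (435.7,229.5) |
| Blade base | (407.5,293) | (426.5,231) |
| Lid tube top | (252,183.5) | (218,219.7) |
| Flange centre | not read | (225,221.6) |

Now I'll triangulate them.

```bash
cat > h.py <<'E'
from rig import bot, imaging, ticket, readout
import cv2,numpy as np
from scipy.spatial.transform import Rotation as R
np.set_printoptions(precision=4,suppress=True)
def ray(name,uv,pose=None):
    c=imaging.camera_info(name);f=200/np.tan(np.radians(c['fovy']/2))
    x,y=(uv[0]-c['cx'])/f,(uv[1]-c['cy'])/f
    if name=='wrist':
        r=np.hypot(x,y);d=np.array([np.sin(r)*x/r,-np.sin(r)*y/r,-np.cos(r)])
        p,rv=pose;T=np.eye(4);T[:3,:3]=R.from_rotvec(rv).as_matrix();T[:3,3]=p
        W=T@c['mount']
    else:
        d=np.array([x,-y,-1]);W=np.linalg.inv(c['extrinsics'])
    d=W[:3,:3]@d
    return W[:3,3],d/np.linalg.norm(d)
def tri(rays):
    A=sum(np.eye(3)-np.outer(d,d) for o,d in rays);b=sum((np.eye(3)-np.outer(d,d))@o for o,d in rays)
    p=np.linalg.solve(A,b)
    return p,1e3*np.array([np.linalg.norm(np.cross(p-o,d)) for o,d in rays])
def atz(r,z): o,d=r;return o+d*(z-o[2])/d[2]
def down(yaw): # tool pointing down, tool y (closing line) at angle yaw from world x
    y=np.array([np.cos(yaw),np.sin(yaw),0]);z=np.array([0,0,-1.]);x=np.cross(y,z)
    return R.from_matrix(np.c_[x,y,z]).as_rotvec()
E
python3 - <<'E'
from h import *
for n,s,t,z in [("rim",(318.5,203.5),(331.3,229.5),.145),("tip",(318,207),(330.5,229),.136),("head top",(410.5,257),(435.7,229.5),.098),("hub base",(407.5,293),(426.5,231),0),("tube top",(252,183.5),(218,219.7),.091)]:
    a,b=ray('scene',s),ray('top',t);print(n,*tri([a,b]),atz(a,z),atz(b,z))
print("flange",atz(ray('top',(225,221.6)),.01))
for n,t,z in [("mug",(407,165),.08),("mill",(292,162),.13),("jar",(244,170),.1)]: print(n,atz(ray('top',t),z))
print(R.from_rotvec(readout.get_eef_rot()).as_matrix(), readout.get_grip_width())
E
```

```text
rim [ 0.4645 -0.0095  0.1455] [1.5121 1.5121] [ 0.4663 -0.01    0.145 ] [ 0.4635 -0.0084  0.145 ]
tip [ 0.4659 -0.0071  0.1334] [0.9155 0.9155] [ 0.4632 -0.0106  0.136 ] [ 0.4652 -0.0064  0.136 ]
head top [ 0.4627 -0.2851  0.1052] [0.3623 0.3623] [ 0.4717 -0.2813  0.098 ] [ 0.4627 -0.2867  0.098 ]
hub base [ 0.4627 -0.2871 -0.0018] [1.6023 1.6023] [ 0.4621 -0.289   0.    ] [ 0.4617 -0.2853  0.    ]
tube top [0.4957 0.297  0.0956] [1.744 1.744] [0.5025 0.3028 0.091 ] [0.4947 0.2994 0.091 ]
flange [0.4938 0.3004 0.01  ]
mug [ 0.6415 -0.2198  0.08  ]
mill [0.644  0.0939 0.13  ]
jar [0.6295 0.2281 0.1   ]
[[-0.9646  0.2636 -0.0004]
 [ 0.2636  0.9646 -0.0013]
 [ 0.     -0.0013 -1.    ]] 0.09136171848053898
```

```bash
cat >> h.py <<'E'
def proj_w(P,pose):
    c=imaging.camera_info('wrist');f=200/np.tan(np.radians(c['fovy']/2))
    p,rv=pose;T=np.eye(4);T[:3,:3]=R.from_rotvec(rv).as_matrix();T[:3,3]=p
    q=np.linalg.inv(T@c['mount'])@np.append(P,1);x,y,z=q[0],-q[1],-q[2]
    r=np.hypot(x,y);th=np.arctan2(r,z);return np.array([c['cx']+f*th*x/r,c['cy']+f*th*y/r])
def crop(img,u,v,w=66,h=74,s=4):
    u=int(np.clip(u-w/2,0,640-w));v=int(np.clip(v-h/2,0,400-h))
    c=cv2.resize(img[v:v+h,u:u+w],None,fx=s,fy=s,interpolation=cv2.INTER_CUBIC)
    for i in range(w):
        if (u+i)%10==0: cv2.line(c,(s*i+s//2,0),(s*i+s//2,6),(0,0,255),1);cv2.putText(c,str(u+i),(s*i-8,16),0,.33,(0,0,255),1)
    for j in range(h):
        if (v+j)%10==0: cv2.line(c,(0,s*j+s//2),(6,s*j+s//2),(0,0,255),1);cv2.putText(c,str(v+j),(8,s*j+6),0,.33,(0,0,255),1)
    return c
E
python3 - <<'E'
from h import *
import json
P={'lid':[.4945,.299,.091],'spin':[.465,-.008,.136],'blade':[.4627,-.286,.098]}
row=[[],[]];poses={}
for n,p in P.items():
    for k,off in enumerate([(-.05,.04),(-.05,-.06)]):
        bot.reach([p[0]+off[0],p[1]+off[1],.30],down(np.pi/2))
        pose=(readout.get_tool_pos(),readout.get_eef_rot());im=imaging.grab_frame('wrist')
        cv2.imwrite(f'pics/{n}{k}.png',im);uv=proj_w(p,pose);row[k].append(crop(im,*uv,88,98,3))
        poses[n+str(k)]=[list(map(float,a)) for a in pose];print(n,k,uv,readout.get_clock(),readout.get_joint_pos())
json.dump(poses,open('poses.json','w'))
cv2.imwrite('pics/m2.png',np.vstack([np.hstack(r) for r in row]))
E
```

```text
lid 0 [291.0001 220.069 ] 1.6 [ 0.6325  0.2537  1.4442  0.0004  1.4444 -0.9395]
lid 1 [368.6545 219.4359] 2.1333 [ 0.4715  0.1634  1.5605  0.0006  1.4172 -1.1   ]
spin 0 [286.7193 230.4521] 3.0333 [ 0.0516  0.0173  1.7259  0.0007  1.3981 -1.5209]
spin 1 [373.7906 230.5328] 3.5667 [-0.1878  0.0243  1.7191  0.0009  1.3986 -1.7599]
blade 0 [289.4908 220.7768] 4.3583 [-0.5586  0.1225  1.6098  0.0011  1.4097 -2.1315]
blade 1 [368.7386 220.7191] 4.8917 [-0.7171  0.2188  1.4899  0.0008  1.4335 -2.2895]
```

View pics/m2.png

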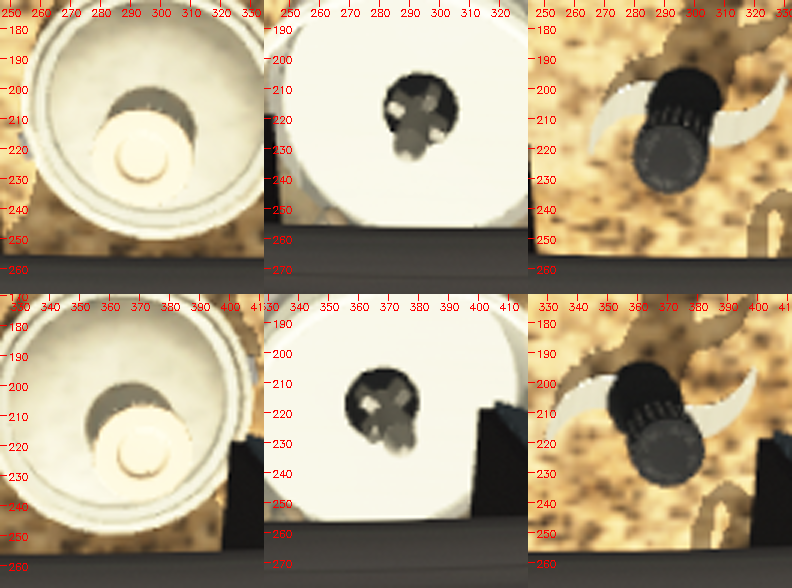

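The wrist views show the following (view 0, then view 1):
- **Lid tube top:** (294.5,223), then (372,223.2).
- **Spindle tip:** (289.7,231), then (375,230.5).
- **Dark foot circle in the bowl:** (294.7,217.3), then (368.3,217.3), with the wings on diagonals.
- **Blade head top:** (292.3,223.7), then (370.3,223.7).

```bash
python3 - <<'E'
from h import *
import json
q=json.load(open('poses.json'))
for n,k,a,b,z in [('lidtube','lid',(294.5,223),(372,223.2),.091),('tip','spin',(289.7,231),(375,230.5),.136),('foot','spin',(294.7,217.3),(368.3,217.3),.075),('head','blade',(292.3,223.7),(370.3,223.7),.098)]:
    r=[ray('wrist',a,q[k+'0']),ray('wrist',b,q[k+'1'])]
    print(n,*tri(r),atz(r[0],z),atz(r[1],z))
E
```

```text
lidtube [0.4988 0.3035 0.0918] [0.5777 0.5777] [0.4985 0.3034 0.091 ] [0.4997 0.3036 0.091 ]
tip [ 0.4677 -0.0053  0.1292] [0.3216 0.3216] [ 0.4656 -0.0046  0.136 ] [ 0.465  -0.0066  0.136 ]
foot [ 0.4696 -0.0046  0.0688] [0.0988 0.0988] [ 0.4678 -0.004   0.075 ] [ 0.4676 -0.0055  0.075 ]
head [ 0.4682 -0.283   0.0932] [0.0601 0.0601] [ 0.4666 -0.2825  0.098 ] [ 0.4667 -0.2838  0.098 ]
```

```bash
python3 - <<'E'
from h import *
o=down(np.pi/2)
bot.reach([.466,-.284,.16],o)
bot.movel([.466,-.284,.069],max_speed=.1)
bot.grasp(grip_force=25)
print(readout.get_grip_width(),readout.get_grip_force(),readout.get_tool_pos())
bot.movel([.466,-.284,.255],max_speed=.2)
f0=readout.get_contact_force();print(f0,readout.get_grip_width())
bot.movel([.466,-.006,.255],max_speed=.25)
bot.movel([.466,-.006,.225],max_speed=.15)
pose=(readout.get_tool_pos(),readout.get_eef_rot());w=imaging.grab_frame('wrist');t=imaging.grab_frame('top');s=imaging.grab_frame('scene')
print(pose,readout.get_contact_force(),readout.get_joint_pos(),readout.get_clock())
cv2.imwrite('pics/w3.png',w)
a=crop(w,322,240,200,150,2);b=np.hstack([crop(t,331,225,100,74,4),crop(s,318,200,100,74,4)])
b2=np.zeros((300,800,3),np.uint8);b2[:296]=b
cv2.imwrite('pics/m3.png',np.vstack([np.hstack([a,a*0]),b2]))
E
```

```text
0.03123561307486276 24.9914288520813 [ 0.466 -0.284  0.069]
[ 0.1326 -0.1044 -2.4571] 0.03097083036180064
(array([ 0.4657, -0.0068,  0.2247]), array([-0.0023, -3.1401,  0.0001])) [-0.106  -0.349  -1.0889] [-0.0383  0.1392  1.7766 -0.0001  1.2239 -1.6084] 10.425
```

View pics/m3.png

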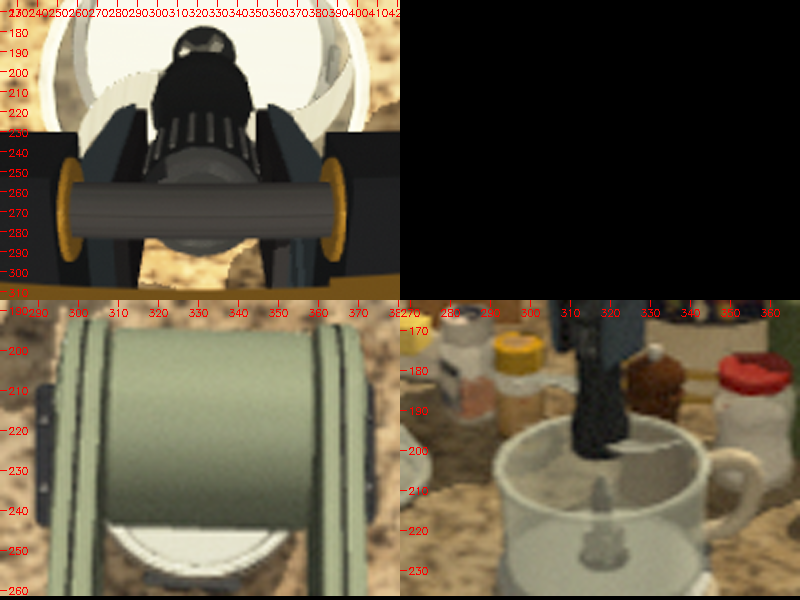

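The grip is good: 31 mm wide, with the blade upright. In the scene crop the hub underside is at about (317.5,199) and the spindle tip at about (318.5,206), so they are aligned within about 2 mm. I'll lower it by feel.

```bash
python3 - <<'E'
from h import *
x,y=.466,-.0075
f0=readout.get_contact_force()
for z in (.195,.185,.175,.165):
    h=bot.movel([x,y,z],max_speed=.04,until_force=4)
    f=readout.get_contact_force()-f0
    print(z,h,readout.get_tool_pos(),f,readout.get_wrist_torque(),readout.get_grip_width())
    if h: break
print(readout.get_clock())
cv2.imwrite('pics/s4.png',imaging.grab_frame('scene'))
E
```

```text
0.195 False [ 0.4662 -0.0075  0.1952] [-0.395   0.6123 -0.4097] [ 0.0503 -0.0105  0.0238] 0.031185939589252955
0.185 False [ 0.4661 -0.0072  0.1847] [ 1.7882  2.4761 -2.2869] [ 0.2994 -0.2698  0.0103] 0.031160451430641962
0.175 False [ 0.4661 -0.0072  0.1746] [ 2.9547  2.3765 -1.4966] [ 0.4926 -0.435   0.0304] 0.03086633147821986
0.165 True [ 0.4665 -0.007   0.1692] [ 0.8217  1.3092 -2.6964] [ 0.3505 -0.388  -0.011 ] 0.03093710308435003
12.3583
```

```bash
python3 - <<'E'
from h import *
x,y=.4672,-.0062
bot.movel([x,y,readout.get_tool_pos()[2]],max_speed=.02)
print(readout.get_contact_force(),readout.get_wrist_torque())
for z in (.165,.160,.156):
    h=bot.movel([x,y,z],max_speed=.02,until_force=4)
    print(z,h,readout.get_tool_pos(),readout.get_contact_force(),readout.get_wrist_torque())
    if h: break
print(readout.get_clock(),readout.get_joint_pos())
E
```

```text
[-0.0367  0.2524 -2.3228] [ 0.0223 -0.0088 -0.0131]
0.165 False [ 0.467  -0.0062  0.1648] [ 0.358  -0.7475 -1.6236] [ 0.0228  0.025  -0.0131]
0.16 True [ 0.4673 -0.0062  0.1598] [-0.1342  0.2826  3.6645] [-0.0121 -0.0107 -0.001 ]
13.3583 [-0.0389  0.1952  1.8852  0.0015  1.0592 -1.61  ]
```

```bash
python3 - <<'E'
from h import *
x,y=.4672,-.0062
yaw=np.pi/2;zc=readout.get_tool_pos()[2];log=[]
for i in range(32):
    yaw-=np.radians(3)
    t0=readout.get_clock();bot.movel([x,y,zc],max_speed=.02,rot=down(yaw));dt=readout.get_clock()-t0
    fz=readout.get_contact_force()[2]
    if fz<2:
        h=bot.movel([x,y,zc-.003],max_speed=.015,until_force=max(3-fz,1.5));zc=readout.get_tool_pos()[2];fz=readout.get_contact_force()[2]
    elif fz>6: zc+=.0003
    log.append((i,round(dt,2),round(zc,4),round(float(fz),1),round(float(readout.get_wrist_torque()[2]),3)))
    if zc<.1565: break
    if readout.get_clock()>32: break
for l in log: print(*l)
print(readout.get_tool_pos(),readout.get_contact_force(),readout.get_wrist_torque(),readout.get_clock(),readout.get_grip_width())
E
```

```text
0 0.25 0.1597 4.5 0.024
1 0.25 0.1597 2.1 0.003
2 0.25 0.1596 6.7 0.026
3 0.25 0.1596 3.1 -0.011
4 0.25 0.1596 2.3 0.002
5 0.25 0.1588 4.2 -0.056
6 0.25 0.1554 -3.4 -0.026
[ 0.4671 -0.006   0.1554] [ 0.9008  1.7809 -3.4141] [ 0.3592 -0.1907 -0.0262] 16.0833 0.031053571133308668
```

It dropped in after about 21°. I'll lower it home gently.

```bash
python3 - <<'E'
from h import *
x,y=.4672,-.0062
yaw=np.pi/2-np.radians(22.5);rot=down(yaw)
for z in (.152,.148,.145,.143,.141,.139):
    h=bot.movel([x,y,z],max_speed=.025,rot=rot,until_force=7)
    f=readout.get_contact_force();print(z,h,readout.get_tool_pos(),f,readout.get_wrist_torque(),readout.get_grip_width())
    if f[2]>3: break
print(readout.get_clock())
E
```

```text
0.152 False [ 0.467  -0.0062  0.1518] [-0.0892  1.0402 -2.1766] [ 0.2045 -0.1498 -0.0325] 0.031309607005321566
0.148 False [ 0.4671 -0.0062  0.1478] [ 0.3961  0.7049 -3.2762] [ 0.126  -0.1087 -0.0293] 0.03088086387760506
0.145 False [ 0.4671 -0.0062  0.1448] [ 0.1158  1.3773 -2.394 ] [ 0.1998 -0.1092 -0.0118] 0.030909352598379077
0.143 False [ 0.4671 -0.0062  0.1429] [ 1.3098  0.5182 -1.4254] [ 0.19   -0.1384 -0.0159] 0.030852664687149547
0.141 False [ 0.4672 -0.0062  0.1409] [ 0.515   1.0255 -2.3718] [ 0.1018 -0.2103 -0.0325] 0.0314261417619079
0.139 False [ 0.4677 -0.0062  0.1408] [-1.9404  1.5645  9.5668] [0.1496 0.4266 0.0433] 0.031041554015201308
17.7083
```

The blade is home, with the TCP at 0.1408 against an expected 0.141. Now I'll release, check it, and pick the lid.

```bash
python3 - <<'E'
from h import *
x,y=.4672,-.0062
bot.movel([x,y,.1412],max_speed=.02)
print(readout.get_contact_force())
bot.let_go();print(readout.get_contact_force(),readout.get_grip_width())
bot.movel([x,y,.25],max_speed=.15)
o=down(np.pi/2)
bot.reach([x-.05,y+.04,.30],o)
w=imaging.grab_frame('wrist');pose=(readout.get_tool_pos(),readout.get_eef_rot())
print(proj_w([x,y,.170],pose),proj_w([x,y,.189],pose))
bot.reach([.499-.05,.302+.03,.26],o)
s=imaging.grab_frame('scene')
uv0=proj_w([.499,.302,.091],(readout.get_tool_pos(),readout.get_eef_rot()));w2=imaging.grab_frame('wrist')
print(uv0,readout.get_tool_pos(),readout.get_clock())
cv2.imwrite('pics/m5.png',np.hstack([crop(w,290,225,66,74,4),crop(s,318,215,66,74,4),crop(w2,*uv0,66,74,4)]))
E
```

```text
[ 0.7622  1.0236 -0.4144]
[ 1.3107  0.1209 -0.0696] 0.09093260554268373
[284.4619 242.7211] [282.258  249.7686]
[298.0586 229.2135] [0.4496 0.3306 0.2604] 21.575
```

View pics/m5.png

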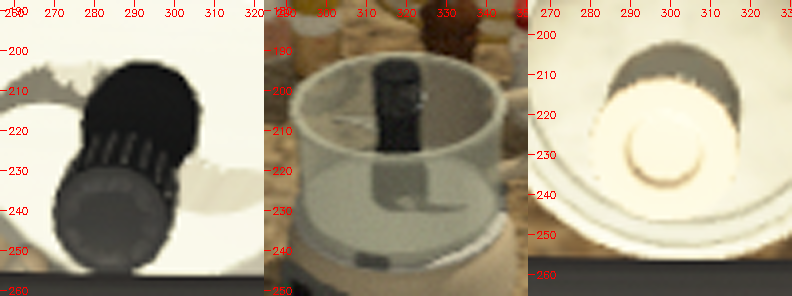

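The head top is at (284.7,242.5) against (284.5,242.7) predicted for home, so the blade is fully seated. The lid's tube top is at (299,230), about 1 mm from my estimate. I'll pick the lid at (0.4998,0.303).

```bash
python3 - <<'E'
from h import *
o=down(np.pi/2);lx,ly=.4995,.303
bot.reach([lx,ly,.13],o)
h=bot.movel([lx,ly,.055],max_speed=.08,until_force=6);print(h,readout.get_tool_pos(),readout.get_contact_force())
bot.grasp(grip_force=20);print(readout.get_grip_width(),readout.get_grip_force())
bot.movel([lx,ly,.33],max_speed=.2);print(readout.get_contact_force(),readout.get_grip_width())
x,y=.4672,-.0062
bot.movel([x,y,.33],max_speed=.25)
bot.movel([x,y,.225],max_speed=.1)
pose=(readout.get_tool_pos(),readout.get_eef_rot());print(pose,readout.get_contact_force(),readout.get_clock())
s=imaging.grab_frame('scene');w=imaging.grab_frame('wrist')
cv2.imwrite('pics/m6.png',np.hstack([crop(s,318,195,100,100,4),crop(w,322,200,200,200,2)]))
E
```

```text
False [0.4999 0.3032 0.0555] [-0.1537 -1.1245 -0.0873]
0.04345519851561181 19.999992549419403
[-0.9841  0.0348 -1.8173] 0.0435161239396277
(array([ 0.4677, -0.0062,  0.2256]), array([-0.0001,  3.1402, -0.0001])) [ 0.0845 -0.4207 -0.8109] 28.1917
```

View pics/m6.png

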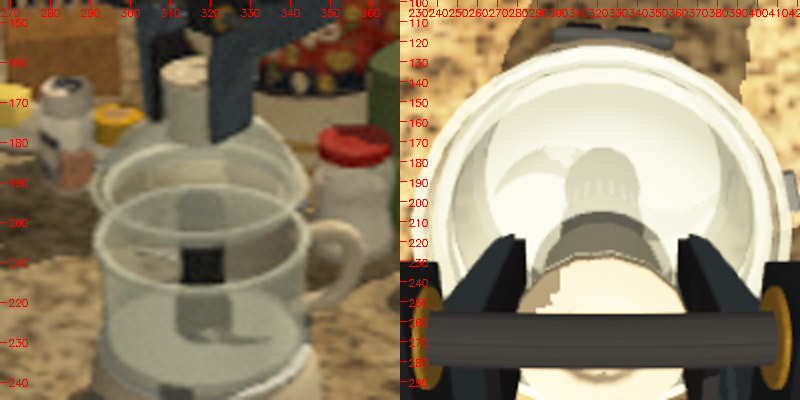

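The lid hangs level and centred: in the scene crop it spans columns 93–308 and the bowl 95–310. I'll lower it.

```bash
python3 - <<'E'
from h import *
x,y=.4672,-.0062
for z,s in ((.203,.05),(.196,.025),(.192,.02),(.189,.02),(.187,.02)):
    h=bot.movel([x,y,z],max_speed=s,until_force=5)
    f=readout.get_contact_force();print(z,h,readout.get_tool_pos(),f,readout.get_wrist_torque())
    if h or f[2]>3: break
print(readout.get_clock())
E
```

```text
0.203 False [ 0.4672 -0.0062  0.2028] [-0.0857 -0.0734 -2.0507] [ 0.0082  0.029  -0.0226]
0.196 False [ 0.4671 -0.0062  0.1959] [-0.3427 -0.3136 -2.3391] [-0.0185  0.0179 -0.004 ]
0.192 False [ 0.4671 -0.0062  0.1918] [ 0.2829  0.0011 -1.7598] [-0.0084 -0.0062  0.0355]
0.189 True [ 0.4677 -0.0062  0.1896] [-0.1455  0.2636  3.8948] [ 0.016  -0.0282 -0.018 ]
29.8833
```

Contact came at 0.1896 against an expected 0.190 when seated. I'll release, retreat and check.

```bash
python3 - <<'E'
from h import *
x,y=.4672,-.0062
bot.let_go();print(readout.get_contact_force(),readout.get_grip_width())
bot.movel([x,y,.33],max_speed=.15)
bot.reach([.25,.25,.35],down(np.pi/2))
bot.sleep(.3)
s=imaging.grab_frame('scene');t=imaging.grab_frame('top');print(readout.get_clock(),readout.get_tool_pos())
cv2.imwrite('pics/m7.png',np.hstack([crop(s,318,195,100,148,4),crop(t,320,200,200,296,2)]))
E
```

```text
[-0.0383 -0.7103  0.2183] 0.09139332182897977
33.5 [0.2503 0.2498 0.3499]
```

View pics/m7.png

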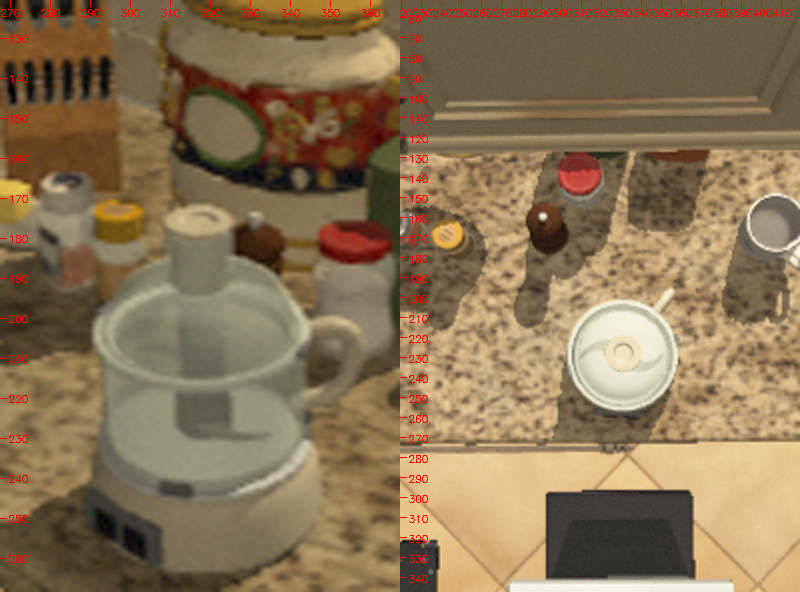

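The lid sits flat and centred on the bowl, around (331,228) in the top view. The mug, mill and jar stand where they were, and the arm is clear.

```bash
python3 -c "
from rig import bot, imaging, ticket, readout
print(ticket.close_job())"
```

```text
the job is handed in; nothing more can be done
None
```

The food processor is ready: the blade dropped fully home over the wings under a light press, the lid sits flat on the bowl and is released, the mug, pepper mill and spice jar were not touched, and the job was handed in at about 34 s.

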